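# Clamp the driftwood replica with the ratchet press

## Robot

A 6-joint arm with a two-finger parallel gripper is mounted at the origin on the work surface. World frame = base frame: x ahead of the robot, y to its left, z up, the work surface at z = 0. Lengths are in m, angles in rad, forces in N, time in s.
With the tool pointing down it reaches from about 0.25 to 0.725 m from the base axis. Payload 9.7 kg.
Tool frame: the origin (TCP) lies between the finger pads; the fingertips stand 14 mm ahead of it and the grasp point (between the pads) lies 5 mm behind it; z points along the fingers, y is the line along which they close (so a half turn about z gives the same grasp; the last joint's range is limited). The gripper opens to 85 mm and grips with 20 to 120 N. Pads are 22 mm wide; open, the fingers measure 114 mm over their backs; the gripper's body (76 mm by 85 mm) begins 54 mm behind the grasp point. The pads swing forward as they close: fully open they stand 13 mm farther back than shut.
Start: joints at [1.122, 0.087, 0.176, 1.66, 0, 1.571], TCP at [0.239, 0.496, 0.245] pointing down, gripper open.
Joint ranges: [-3.13, 3.13], [-0.85, 1.81], [-1.15, 1.24], [-2.2, 2.28], [-1.44, 1.52], [-3.14, 3.14]. Speed limits (rad/s): [2.22, 2.22, 2.57, 3.14, 3.14, 3.14].

## Interface

Orientations are given as a unit quaternion [x, y, z, w].
In Python, from rig import manip gives the robot as it stands.
- The arm moves only by the shell command python3 -m inch 'ROWS' [FORCE]. ROWS is JSON, a list of rows, each an object of numbers: "tx", "ty", "tz": the shift along the tool's x, y, z in m; "spin": the turn about the tool's z in rad; "fingers": the closure in counts, from 0 (fully open) to 255 (shut). In form: [{"tx": .., "ty": .., "tz": .., "spin": .., "fingers": ..}, ...]. A call has 1 to 12 rows; each row shifts and turns the commanded pose from where the row before left it, along the tool's axes as they then stand; what a row does not reach is not made up. A row lasts 1/8 s, in which the tool goes at most 62.5 mm and 10.7 degrees, less where a joint would pass 70% of its speed; a pose out of reach is approached as far as the arm can. A call is refused whole if a number of a shift passes 0.0625 or a number of a turn 0.188, either way. A call with a gripper value outside its range is refused whole. The fingers move at their own pace and stop on an object; FORCE is the grip in N (left out, the last holds). Time passes only in rows, so rows that do not move let the fingers close. It gives the time, the measured TCP pose, the force, the opening and the grip force at its end, in the units of the state.
- manip.observe(): the state, without advancing time (a new reading comes with each control period).
- manip.read_camera(name): name is "side" or "top" or "wrist"; returns a dict with "frame" (384x512x3 uint8, blue, green, red), "fx", "fy", "cx", "cy" (pixels), "k1" (the pictures are not rectified: a ray, as slopes to the right and down, at radius r is drawn at 1 + k1 r^2 times it, then the intrinsics apply), "rvec" (rotation vector, rad) and "tvec" (3), from world to camera coordinates, as OpenCV has them. Camera axes: x right, y down, z forward; pixel columns grow to the right and rows downward; lengths in m; the calibration is good to about 2 mm. A picture is of the moment at which its call begins. There is no depth.
- manip.job_done(): hands the job in; it is judged then, once.
The state is a dict: "time_s": time; "joint_positions": joint angles; "joint_vel": joint speeds; "joint_efforts": joint torques, N m; "position": TCP position; "tool_rot": TCP orientation; "contact_force": force on the tool from outside, world axes, zero at the start; "wrist_torque": the same for the moment, N m; "gripper_width": finger opening in m; "finger_force": force on a finger pad.
Only numpy, scipy, OpenCV 4.12 (cv2) and the standard library are available. Lean on these libraries where they do the work, as an engineer would, in place of code of your own. Each camera call takes 0.05 s, during which the arm holds its last target. There are 200 camera calls.

## Task

Work the ratchet lever of the small press to and fro by its black knob, in short swings between its two stop posts, until the rubber pad has come down and presses firmly on the driftwood replica: after the pad first touches, give it one more full tightening swing. Then swing the lever back to rest at its left stop, as seen from the robot, and let go, with the pad still clamped. Do not shift the replica, and leave the yellow canister, the airstone and the tweezers where they are.

Things in the scene. Friction and masses are not known exactly. Their poses are not given: they have to be found in the camera images.
- press_axis (a point): Point on the vertical turning axis of the lever, ratchet wheel and screw of the press, 160 mm above the table. x is the middle of the lever's swing; it points away from the column and roughly away from the robot (yaw within 0.35 rad). z is up.
- press: The press: a steel C-frame fixed to the table, origin on the turning axis at the table. Base plate 180 x 130 x 14 mm, a column on the side towards the robot, a top plate (116 mm wide, its top 135 mm up) that carries the steel ratchet wheel (60 mm wide), the lever (bar top 162 mm up), the screw, and two 34 mm stop posts on which the lever ends its swing.
- lever_knob (a point): Centre of the upright round black knob at the lever's end, half-way up: 26 mm diameter, 50 mm tall, its foot on the lever's flat bar (20 mm wide, 10 mm thick). It stands 110 mm from the turning axis and moves on a level circle, its centre 187 mm above the table. x points outward along the lever. It can be pinched from above at any yaw and turns in the fingers.
- lever (a joint): Ratchet lever (rad): 0 at its counter-clockwise stop seen from above (left seen from the robot; 0.65 rad left of press x), 1.3 at the clockwise stop. Clockwise (growing) tightens: a pawl drives the wheel. Back (falling) it clicks freely and the wheel stays. Teeth are 0.35 rad apart: up to that much of each swing is lost. Needs 2 to 5 N at the knob; stays where left.
- nut (a joint): Ratchet wheel (rad), growing as it tightens; starts between 0.6 and 1.8, ends at 8. Each rad lowers the screw and its pad by 4 mm; the screw is self-locking. The pad touches the replica at a value of about 3.5 and presses firmly (6 N) from about 4.0.
- pad_face (a point): Centre of the underside of the round black rubber pad (44 mm diameter, 12 mm thick) at the screw's lower end, facing down. It starts 7 to 12 mm above the replica. The pad is sprung, 3 N per mm, and gives up to 12 mm, so after touching it stays on the replica while the screw goes on down.
- driftwood_top (a point): Highest line, at mid-length, of the brown ceramic driftwood replica: a lying log 160 mm long, 46 mm thick, with two stubby branches, on a slate foot 95 x 100 x 8 mm; 54 mm high in all, 0.55 kg, loose. It stands on the base plate under the pad.
- driftwood: The same replica; origin at the centre of its slate foot's underside, y along the log, z up.
- pad: The same rubber pad; origin at the centre of its underside.
- canister_mid (a point): Middle of the loose yellow plastic food canister with screw-top lid, 72 mm wide, 110 mm tall, standing beside the press. Not to be moved.
- airstone_mid (a point): Middle of the loose round black airstone, 72 mm wide, 24 mm thick, lying beside the press. Not to be moved.
- tweezers_mid (a point): Middle of the loose chrome steel tweezers, 200 mm long, 6 mm thick, lying on the table beyond the press. Not to be moved.
Mind the look-alikes: they are no part of the job. What is shaped like the driftwood but turquoise is not meant.

How it is judged:
On the way:
1. the pad presses firmly on the replica (contact force between pad and driftwood above 6 N), for 0.2 s.
At the end, for the whole second after the job is handed in: The pad presses on the replica with more than 6 N, the lever is within 0.2 rad of its left (value 0) stop, and the replica stands upright (within 0.1 rad) and within 15 mm of where it started (contact force between pad and driftwood above 6 N and value of joint lever below 0.2 rad and angle between driftwood's own z axis and vertical below 0.1 rad and distance of driftwood from where it was at the start of the episode below 0.015 m); the robot touches nothing.
It fails at once if the canister, the airstone or the tweezers are moved more than 25 mm (distance of any of canister_mid, airstone_mid, tweezers_mid from where it was at the start of the episode above 0.025 m).
It fails at once if the replica is shifted more than 25 mm (distance of driftwood from where it was at the start of the episode above 0.025 m).
It also fails if it takes over 64 s, if anything falls off the work surface, if the arm or the gripper's body presses on something with over 40 N, if the wrist force passes 120 N, or if a joint passes its speed limit or range.

## Working session

There is one attempt and no reset: what is moved stays moved. The work goes in short steps, Python scripts to look and compute and a shell command to move; the robot and the scene stay as the last step left them, time stands still between calls to the robot, and variables do not carry over. Pictures are saved under pics/ and viewed, at most 10 in all, crops included, and the job is handed in when it is done.

```bash
mkdir -p pics
cat > h.py <<'E'
import numpy as np, cv2
from rig import manip
def cam(n):
    c=manip.read_camera(n); return c
def ray(c,u,v):
    x,y=(u-c["cx"])/c["fx"],(v-c["cy"])/c["fy"]
    d=np.hypot(x,y); r=d
    for _ in range(20): r=d/(1+c["k1"]*r*r)
    s=r/d if d>0 else 1
    R=cv2.Rodrigues(np.array(c["rvec"],float))[0]; t=np.array(c["tvec"],float)
    return -R.T@t, R.T@np.array([x*s,y*s,1])
def plane(c,u,v,z):
    o,d=ray(c,u,v); return o+d*(z-o[2])/d[2]
def proj(c,p):
    R=cv2.Rodrigues(np.array(c["rvec"],float))[0]; q=R@np.array(p)+np.array(c["tvec"],float)
    x,y=q[:2]/q[2]; k=1+c["k1"]*(x*x+y*y); return np.array([c["cx"]+c["fx"]*x*k,c["cy"]+c["fy"]*y*k])
E
python3 - <<'E'
from h import *
for n in("top","side"):
    c=cam(n); cv2.imwrite(f"pics/{n}0.png",c["frame"]); o,d=ray(c,256,192); print(n,o,d)
s=manip.observe(); print(s["position"],s["tool_rot"],s["gripper_width"],s["time_s"])
E
```

```text
top [0.33308241 0.12295203 1.43653048] [ 0.12617896 -0.00734359 -0.99202217]
side [ 0.36173189 -0.58760941  0.84001521] [ 0.09367438  0.70435296 -0.7037319 ]
[0.23855911 0.49536811 0.24468089] [ 2.22524234e-01  9.74926997e-01 -5.47649127e-04 -1.29494535e-04] 0.0855027540648925 0.1
```

View pics/top0.png

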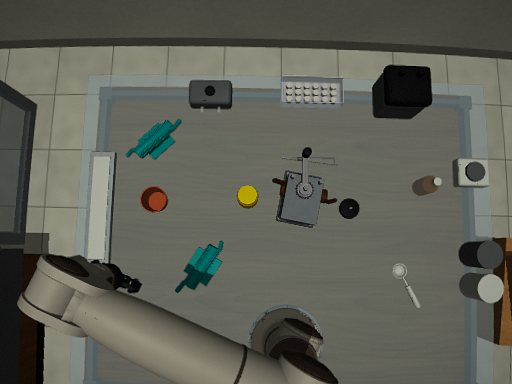

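View pics/side0.png

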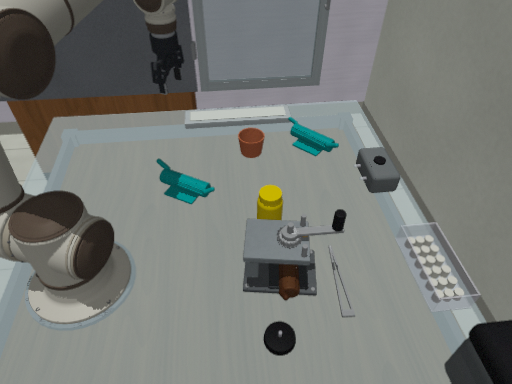

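The top view shows the wheel at about (306,188), the knob at (307,153), the canister at (247,196) and the airstone at (349,208). In the side view the wheel is at (289,236) and the knob at (339,220).

Run:
```python
from h import *
def blob(c,box):
    x0,y0,x1,y1=box; g=c["frame"][y0:y1,x0:x1].max(2); m=(g<45).astype(np.uint8)
    n,l,s,ce=cv2.connectedComponentsWithStats(m); i=1+s[1:,4].argmax(); return ce[i]+[x0,y0],s[i]
T,S=cam("top"),cam("side")
bt,st=blob(T,(295,143,320,165)); bs,ss=blob(S,(325,200,355,240)); print(bt,st,bs,ss)
(o1,d1),(o2,d2)=ray(T,*bt),ray(S,*bs)
a=np.linalg.lstsq(np.c_[d1,-d2],o2-o1,rcond=None)[0]; p,q=o1+d1*a[0],o2+d2*a[1]; print("knob",p,q)
print("knob side on z=.187",plane(S,*bs,.187),"top",plane(T,*bt,.187))
# wheel: bolts/hub; enlarge crops
A=cv2.resize(T["frame"][135:235,255:370],None,fx=4,fy=4,interpolation=2)
B=cv2.resize(S["frame"][195:305,235:360],None,fx=3,fy=3,interpolation=2)
im=np.zeros((400,800,3),np.uint8); im[:400,:400]=A[:400,:400]; im[:330,400:775]=B; cv2.imwrite("pics/crop1.png",im)
for z in(.16,): print("axis guess",plane(T,305.5,188,z),plane(S,289,236,z))
```

```text
[306.27848101 152.40506329] [ 7  5 10 10 79] [338.55980861 220.01913876] [  7  10  14  21 209]
knob [ 0.6201499  -0.04042029  0.18295504] [ 0.62347305 -0.04100628  0.18379241]
knob side on z=.187 [ 0.62219367 -0.04367805  0.187     ] top [ 0.61922361 -0.03989313  0.187     ]
axis guess [ 0.51138985 -0.04135695  0.16      ] [ 0.50884779 -0.05490611  0.16      ]
```

View pics/crop1.png

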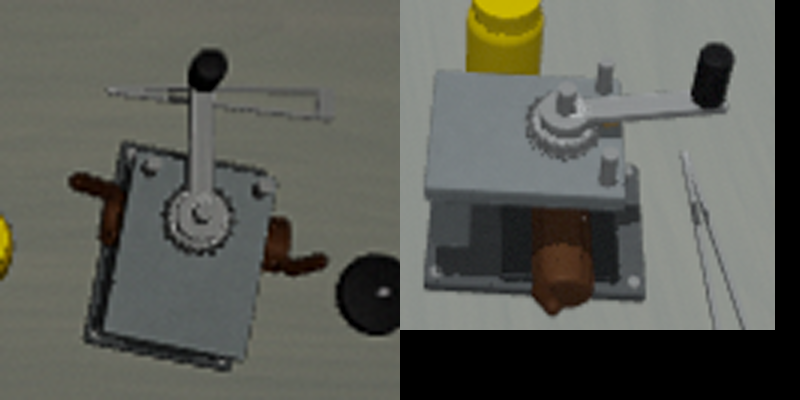

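```bash
python3 -m inch '[{"tz":-0.015,"spin":-0.15},{"tz":-0.015,"spin":-0.15},{"tz":-0.015,"spin":-0.15},{}]'
python3 - <<'E'
from h import *
s=manip.observe(); R=__import__("scipy.spatial.transform",fromlist=["Rotation"]).Rotation.from_quat(s["tool_rot"]).as_matrix()
print(R.round(3)); print("delta tool",(R.T@(np.array([.6215,-.0415,.245])-s["position"])).round(4))
S=cam("side"); print(proj(S,[.51,-.042,.054]),proj(S,[.51,-.063,.065]),proj(S,[.51,-.1,.135]))
c=S["frame"][235:305,240:325]; c=cv2.resize(c,None,fx=8,fy=8,interpolation=2); c=(255*(c/255.)**.5).astype(np.uint8); cv2.imwrite("pics/crop2.png",c)
E
```

```text
[[-0.901  0.434 -0.   ]
 [ 0.434  0.901 -0.001]
 [ 0.    -0.001 -1.   ]]
delta tool [-5.780e-01 -3.176e-01  1.000e-04]
[285.52201908 259.02672491] [287.35616256 263.52482831] [292.47420569 259.03091486]$[0]: bad value
```

View pics/crop2.png

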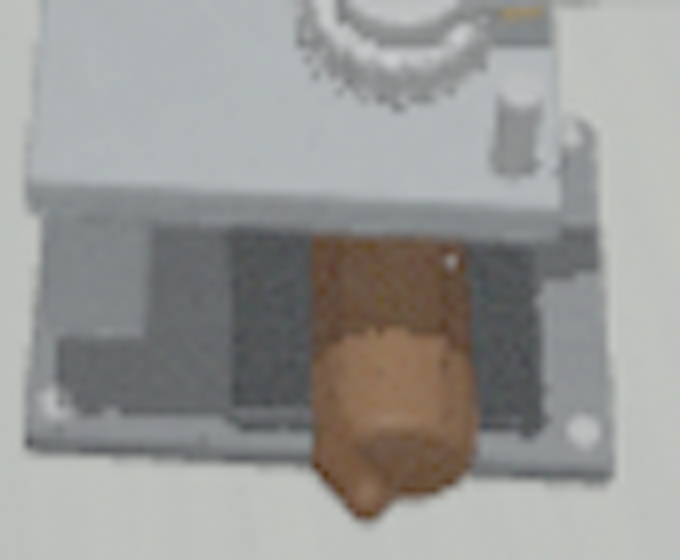

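The pad is hidden under the top plate in this view, so I'll use force and swing counts to find contact. The rows apparently need all keys.

```bash
python3 -m inch '[{"tx":0,"ty":0,"tz":-0.015,"spin":-0.15,"fingers":0},{"tx":0,"ty":0,"tz":-0.015,"spin":-0.15,"fingers":0},{"tx":0,"ty":0,"tz":-0.01,"spin":-0.149,"fingers":0},{"tx":0,"ty":0,"tz":0,"spin":0,"fingers":0}]' 30
python3 - <<'E'
from h import *
s=manip.observe(); R=__import__("scipy.spatial.transform",fromlist=["Rotation"]).Rotation.from_quat(s["tool_rot"]).as_matrix()
print(R.round(3)); print("delta tool",(R.T@(np.array([.6215,-.0415,.245])-s["position"])).round(4))
E
```

```text
time_s: 0.75
position: [0.2387, 0.4958, 0.2858]
tool_rot: [0.0, 1.0, 0.0, 0.0]
contact_force: [1.1, 0.2, 0.5]
gripper_width: 0.0855
finger_force: 0.0
[[-1.     0.001  0.   ]
 [ 0.001  1.     0.001]
 [-0.     0.001 -1.   ]]
delta tool [-0.3832 -0.537   0.0405]
```

```bash
python3 -m inch '[{"tx":-0.034,"ty":-0.048,"tz":0,"spin":0,"fingers":0},{"tx":-0.034,"ty":-0.048,"tz":0,"spin":0,"fingers":0},{"tx":-0.034,"ty":-0.048,"tz":0,"spin":0,"fingers":0},{"tx":-0.034,"ty":-0.048,"tz":0,"spin":0,"fingers":0},{"tx":-0.034,"ty":-0.048,"tz":0,"spin":0,"fingers":0},{"tx":-0.034,"ty":-0.048,"tz":0,"spin":0,"fingers":0},{"tx":-0.034,"ty":-0.048,"tz":0,"spin":0,"fingers":0},{"tx":-0.034,"ty":-0.048,"tz":0,"spin":0,"fingers":0},{"tx":-0.034,"ty":-0.048,"tz":0,"spin":0,"fingers":0},{"tx":-0.034,"ty":-0.048,"tz":0,"spin":0,"fingers":0},{"tx":-0.034,"ty":-0.048,"tz":0,"spin":0,"fingers":0},{"tx":0,"ty":0,"tz":0,"spin":0,"fingers":0}]'
python3 - <<'E'
from h import *
s=manip.observe()
W=cam("wrist"); print(s["position"],[.6215,-.0415]-s["position"][:2],proj(W,[.6215,-.0415,.212]),proj(W,[.512,-.042,.18]),ray(W,256,192)); cv2.imwrite("pics/w1.png",W["frame"])
E
```

```text
time_s: 2.25
position: [0.6141, -0.0357, 0.2824]
tool_rot: [0.004, 1.0, -0.0, -0.002]
contact_force: [-0.0, 0.2, -0.1]
gripper_width: 0.0849
finger_force: 0.0
[ 0.61406843 -0.03568874  0.28240438] [ 0.00743157 -0.00581126] [250.34406638 212.4292235 ] [248.77363906  71.352257  ] (array([ 0.54703857, -0.03488541,  0.41115903]), array([ 0.27756138, -0.00933501, -0.96086791]))
```

View pics/w1.png

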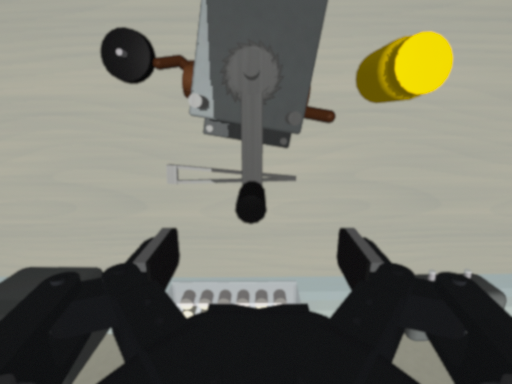

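The wrist view shows the knob top at about (251,207), the hub at (252,70) and the posts at (198,101) and (296,118).

Run:
```python
from h import *
s=manip.observe()
W=cam("wrist"); f=W["frame"]
g=(f[170:230,225:280].max(2)<35).astype(np.uint8); cs,_=cv2.findContours(g,0,1); c=max(cs,key=cv2.contourArea); print(cv2.boundingRect(c)+np.array([0,0,0,0])+[225,170,0,0],W["fx"])
bx,by,w,h=cv2.boundingRect(c); r=w/2; u,v=225+bx+r,170+by+h-r
k=plane(W,u,v,.212); print("knob",k, "width mm",1e3*np.linalg.norm(plane(W,u+r,v,.212)-plane(W,u-r,v,.212)))
h0=plane(W,252,70,.175); a=plane(W,198,101,.169); b=plane(W,296,118,.169); d=b-a
print("hub",h0,a,b,"yaw",np.arctan2(-d[0],d[1]), np.arctan2(*(a-h0)[[1,0]]),np.arctan2(*(b-h0)[[1,0]]))
print(np.linalg.norm((k-h0)[:2]),np.arctan2(*(k-h0)[[1,0]]),"go",k-s["position"])
```

```text
[235 183  28  40] 265.3083209763441
knob [ 0.61809214 -0.04083828  0.212     ] width mm 22.363659559183716
hub [ 0.50929711 -0.03795149  0.175     ] [ 0.53325745 -0.08561485  0.169     ] [5.48271771e-01 5.48018932e-04 1.69000000e-01] yaw -0.17252279874118992 -1.1049915077193238 0.7792652069502697
0.10883332537182189 -0.026527952723026757 go [ 0.00488845 -0.00682841 -0.07128223]
```

```bash
python3 -m inch '[{"tx":-0.006,"ty":-0.0085,"tz":0.02,"spin":0,"fingers":0},{"tx":0,"ty":0,"tz":0.03,"spin":0,"fingers":0},{"tx":0,"ty":0,"tz":0.03,"spin":0,"fingers":0},{"tx":0,"ty":0,"tz":0.018,"spin":0,"fingers":0},{"tx":0,"ty":0,"tz":0,"spin":0,"fingers":0},{"tx":0,"ty":0,"tz":0,"spin":0,"fingers":140},{"tx":0,"ty":0,"tz":0,"spin":0,"fingers":255},{"tx":0,"ty":0,"tz":0,"spin":0,"fingers":255},{"tx":0,"ty":0,"tz":0,"spin":0,"fingers":255},{"tx":0,"ty":0,"tz":0,"spin":0,"fingers":255},{"tx":0,"ty":0,"tz":0,"spin":0,"fingers":255}]' 40
```

```text
time_s: 3.72
position: [0.619, -0.0409, 0.1879]
tool_rot: [-0.0, 1.0, 0.0, 0.001]
contact_force: [-0.4, 0.7, 5.4]
gripper_width: 0.0252
finger_force: 39.1
```

Run:
```python
from h import *
C=np.array([.509,-.0393]);R=.11
def t(a,b,n):
    p=np.linspace(a,b,n+1); X=C+R*np.c_[np.cos(p),np.sin(p)]; D=np.diff(X,axis=0); print(a,b,[(round(-x,4),round(y,4)) for x,y in D])
t(-.0145,-.8,8); t(-.8,.47,11)
```

```text
-0.0145 -0.8 [(np.float64(0.0007), np.float64(-0.0108)), (np.float64(0.0017), np.float64(-0.0107)), (np.float64(0.0028), np.float64(-0.0104)), (np.float64(0.0038), np.float64(-0.0101)), (np.float64(0.0048), np.float64(-0.0097)), (np.float64(0.0057), np.float64(-0.0092)), (np.float64(0.0066), np.float64(-0.0086)), (np.float64(0.0074), np.float64(-0.0079))]
-0.8 0.47 [(np.float64(-0.0086), np.float64(0.0094)), (np.float64(-0.0074), np.float64(0.0103)), (np.float64(-0.0062), np.float64(0.0111)), (np.float64(-0.0049), np.float64(0.0117)), (np.float64(-0.0035), np.float64(0.0122)), (np.float64(-0.0021), np.float64(0.0125)), (np.float64(-0.0006), np.float64(0.0127)), (np.float64(0.0008), np.float64(0.0127)), (np.float64(0.0023), np.float64(0.0125)), (np.float64(0.0037), np.float64(0.0121)), (np.float64(0.0051), np.float64(0.0116))]
```

```bash
python3 -m inch '[{"tx":0.0007,"ty":-0.0108,"tz":-0.002,"spin":0,"fingers":255},{"tx":0.0017,"ty":-0.0107,"tz":0,"spin":0,"fingers":255},{"tx":0.0028,"ty":-0.0104,"tz":0,"spin":0,"fingers":255},{"tx":0.0038,"ty":-0.0101,"tz":0,"spin":0,"fingers":255},{"tx":0.0048,"ty":-0.0097,"tz":0,"spin":0,"fingers":255}]'; python3 -m inch '[{"tx":0.0057,"ty":-0.0092,"tz":0,"spin":0,"fingers":255},{"tx":0.0066,"ty":-0.0086,"tz":0,"spin":0,"fingers":255},{"tx":0.0074,"ty":-0.0079,"tz":0,"spin":0,"fingers":255},{"tx":0,"ty":0,"tz":0,"spin":0,"fingers":255}]'
```

```text
time_s: 4.35
position: [0.6054, -0.092, 0.1884]
tool_rot: [-0.0, 1.0, 0.001, 0.0]
contact_force: [8.2, 6.9, -4.8]
gripper_width: 0.0251
finger_force: 40.8
time_s: 4.85
position: [0.5846, -0.1182, 0.1885]
tool_rot: [0.0, 1.0, 0.001, -0.001]
contact_force: [-1.6, 2.8, -2.6]
gripper_width: 0.0248
finger_force: 40.9
```

```bash
python3 -m inch '[{"tx":-0.0086,"ty":0.0094,"tz":0,"spin":0,"fingers":255},{"tx":-0.0074,"ty":0.0103,"tz":0,"spin":0,"fingers":255},{"tx":-0.0062,"ty":0.0111,"tz":0,"spin":0,"fingers":255},{"tx":-0.0049,"ty":0.0117,"tz":0,"spin":0,"fingers":255},{"tx":-0.0035,"ty":0.0122,"tz":0,"spin":0,"fingers":255},{"tx":-0.0021,"ty":0.0125,"tz":0,"spin":0,"fingers":255},{"tx":-0.0006,"ty":0.0127,"tz":0,"spin":0,"fingers":255}]';python3 -m inch '[{"tx":0.0008,"ty":0.0127,"tz":0,"spin":0,"fingers":255},{"tx":0.0023,"ty":0.0125,"tz":0,"spin":0,"fingers":255},{"tx":0.0037,"ty":0.0121,"tz":0,"spin":0,"fingers":255},{"tx":0.0051,"ty":0.0116,"tz":0,"spin":0,"fingers":255},{"tx":0,"ty":0,"tz":0,"spin":0,"fingers":255}]'
python3 - <<'E'
from h import *
W=cam("wrist"); S=cam("side"); T=cam("top")
im=np.zeros((500,800,3),np.uint8); im[:384,:512]=W["frame"]; im[:280,512:]=cv2.resize(S["frame"][195:265,253:325],(288,280)); im[280:480,512:712]=cv2.resize(T["frame"][140:240,255:355],(200,200)); cv2.imwrite("pics/w2.png",im)
E
```

```text
time_s: 5.72
position: [0.62, -0.039, 0.1888]
tool_rot: [-0.0, 1.0, -0.001, 0.001]
contact_force: [5.9, -7.4, -6.7]
gripper_width: 0.0251
finger_force: 40.8
time_s: 6.35
position: [0.6079, 0.0094, 0.189]
tool_rot: [0.0, 1.0, -0.002, 0.001]
contact_force: [5.6, -9.3, -4.1]
gripper_width: 0.0252
finger_force: 42.1
```

View pics/w2.png

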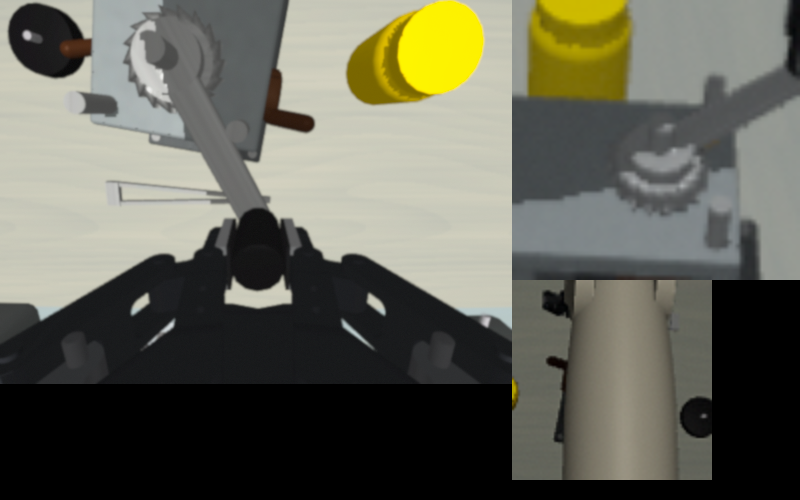

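The wrist view shows the lever against the left post at (237,135) and the wheel teeth clearly. In the side view the pad should show up just under the plate edge, near row 264, as it descends, so I'll log that column profile after each swing.

```bash
cat > prof.py <<'E'
from h import *
S=cam("side"); s=manip.observe()
for z in(.066,.060,.054): print(z,proj(S,[.509,-.061,z]).round(1),end=" ")
print(); f=S["frame"].astype(int)
for c in(280,283,286,289,292,295): print(c,[tuple(f[r,c,[2,0]]) and f"{f[r,c,2]}/{f[r,c,0]}" for r in range(259,276)])
E
python3 prof.py
python3 -m inch '[{"tx":-0.0051,"ty":-0.0116,"tz":0,"spin":0,"fingers":255},{"tx":-0.0037,"ty":-0.0121,"tz":0,"spin":0,"fingers":255},{"tx":-0.0023,"ty":-0.0125,"tz":0,"spin":0,"fingers":255},{"tx":-0.0008,"ty":-0.0127,"tz":0,"spin":0,"fingers":255},{"tx":0.0006,"ty":-0.0127,"tz":0,"spin":0,"fingers":255},{"tx":0.0021,"ty":-0.0125,"tz":0,"spin":0,"fingers":255},{"tx":0.0035,"ty":-0.0122,"tz":0,"spin":0,"fingers":255}]';python3 -m inch '[{"tx":0.0049,"ty":-0.0117,"tz":0,"spin":0,"fingers":255},{"tx":0.0062,"ty":-0.0111,"tz":0,"spin":0,"fingers":255},{"tx":0.0074,"ty":-0.0103,"tz":0,"spin":0,"fingers":255},{"tx":0.0086,"ty":-0.0094,"tz":0,"spin":0,"fingers":255},{"tx":0,"ty":0,"tz":0,"spin":0,"fingers":255}]'
python3 prof.py
```

```text
0.066 [286.8 262.6] 0.06 [286.7 264.1] 0.054 [286.5 265.5] 
280 ['99/108', '77/84', '74/81', '72/78', '65/65', '46/32', '43/19', '40/13', '39/9', '41/12', '41/13', '42/17', '41/15', '40/16', '40/17', '41/15', '41/17']
283 ['111/121', '83/91', '72/79', '71/78', '69/71', '52/37', '46/17', '44/19', '45/20', '44/18', '44/15', '45/21', '44/17', '44/16', '44/19', '46/18', '45/18']
286 ['117/127', '84/93', '74/81', '74/81', '75/83', '55/45', '47/18', '45/18', '47/18', '44/14', '47/17', '48/20', '46/18', '46/18', '44/14', '46/17', '47/18']
289 ['123/133', '90/97', '73/81', '73/80', '73/79', '51/45', '44/16', '46/18', '48/20', '46/17', '45/18', '45/16', '47/19', '48/20', '44/16', '46/18', '48/19']
292 ['126/137', '90/100', '74/80', '73/79', '72/78', '58/51', '47/20', '44/12', '48/20', '48/18', '46/18', '45/15', '46/19', '48/22', '48/18', '47/21', '48/18']
295 ['128/137', '93/101', '74/81', '72/78', '71/78', '58/55', '40/21', '38/13', '50/32', '42/21', '39/15', '39/16', '39/18', '39/17', '37/13', '37/11', '40/16']
time_s: 7.42
position: [0.6131, -0.0751, 0.1891]
tool_rot: [-0.0, 1.0, 0.001, 0.
[... 538 characters left out ...]
/22', '45/16', '46/15', '47/19', '46/17', '47/21', '45/15', '47/17']
286 ['82/88', '77/84', '75/82', '74/79', '77/84', '59/47', '47/18', '47/18', '47/18', '50/22', '49/20', '50/21', '50/21', '49/19', '49/20', '50/22', '50/17']
289 ['82/90', '76/84', '74/81', '76/82', '75/82', '56/48', '48/20', '49/20', '48/16', '51/23', '49/18', '48/18', '49/19', '49/18', '47/15', '50/21', '49/18']
292 ['84/91', '78/85', '74/82', '74/81', '75/81', '59/49', '50/23', '47/18', '48/19', '52/25', '49/21', '49/21', '48/17', '49/20', '50/24', '49/19', '49/15']
295 ['81/90', '77/84', '75/81', '73/81', '74/80', '59/55', '44/26', '41/17', '52/35', '45/25', '40/12', '41/15', '40/12', '41/17', '43/19', '39/11', '42/17']
```

```bash
cat > prof.py <<'E'
from h import *
f=np.mean([cam("side")["frame"][258:270,281:293].astype(float) for _ in range(3)],0)
print("R",f[...,2].mean(1).round(0),"B",f[...,0].mean(1).round(0)); print("cols r264-266 B",f[6:9,:,0].round(0).tolist())
E
python3 prof.py
python3 -m inch '[{"tx":-0.0086,"ty":0.0094,"tz":0,"spin":0,"fingers":255},{"tx":-0.0074,"ty":0.0103,"tz":0,"spin":0,"fingers":255},{"tx":-0.0062,"ty":0.0111,"tz":0,"spin":0,"fingers":255},{"tx":-0.0049,"ty":0.0117,"tz":0,"spin":0,"fingers":255},{"tx":-0.0035,"ty":0.0122,"tz":0,"spin":0,"fingers":255},{"tx":-0.0021,"ty":0.0125,"tz":0,"spin":0,"fingers":255},{"tx":-0.0006,"ty":0.0127,"tz":0,"spin":0,"fingers":255},{"tx":0.0008,"ty":0.0127,"tz":0,"spin":0,"fingers":255},{"tx":0.0023,"ty":0.0125,"tz":0,"spin":0,"fingers":255},{"tx":0.0037,"ty":0.0121,"tz":0,"spin":0,"fingers":255},{"tx":0.0051,"ty":0.0116,"tz":0,"spin":0,"fingers":255},{"tx":0,"ty":0,"tz":0,"spin":0,"fingers":255}]'
python3 - <<'E'
from h import *
cv2.imwrite("pics/wh_a.png",cam("wrist")["frame"])
E
python3 -m inch '[{"tx":-0.0051,"ty":-0.0116,"tz":0,"spin":0,"fingers":255},{"tx":-0.0037,"ty":-0.0121,"tz":0,"spin":0,"fingers":255},{"tx":-0.0023,"ty":-0.0125,"tz":0,"spin":0,"fingers":255},{"tx":-0.0008,"ty":-0.0127,"tz":0,"spin":0,"fingers":255},{"tx":0.0006,"ty":-0.0127,"tz":0,"spin":0,"fingers":255},{"tx":0.0021,"ty":-0.0125,"tz":0,"spin":0,"fingers":255},{"tx":0.0035,"ty":-0.0122,"tz":0,"spin":0,"fingers":255}]';python3 -m inch '[{"tx":0.0049,"ty":-0.0117,"tz":0,"spin":0,"fingers":255},{"tx":0.0062,"ty":-0.0111,"tz":0,"spin":0,"fingers":255},{"tx":0.0074,"ty":-0.0103,"tz":0,"spin":0,"fingers":255},{"tx":0.0086,"ty":-0.0094,"tz":0,"spin":0,"fingers":255},{"tx":0,"ty":0,"tz":0,"spin":0,"fingers":255}]'
python3 prof.py
```

```text
R [76. 82. 77. 75. 75. 74. 55. 47. 47. 47. 47. 47.] B [83. 89. 84. 82. 81. 80. 45. 19. 19. 18. 19. 19.]
cols r264-266 B [[36.0, 36.0, 38.0, 46.0, 47.0, 49.0, 48.0, 46.0, 47.0, 48.0, 48.0, 51.0], [16.0, 14.0, 18.0, 20.0, 20.0, 16.0, 20.0, 16.0, 20.0, 20.0, 20.0, 26.0], [17.0, 17.0, 18.0, 21.0, 19.0, 18.0, 19.0, 19.0, 18.0, 18.0, 20.0, 19.0]]
time_s: 9.75
position: [0.6081, 0.0094, 0.1895]
tool_rot: [-0.0, 1.0, -0.002, 0.002]
contact_force: [6.3, -8.2, -1.9]
gripper_width: 0.0251
finger_force: 42.7
time_s: 10.68
position: [0.6133, -0.0751, 0.1895]
tool_rot: [-0.0, 1.0, 0.001, 0.001]
contact_force: [4.5, 8.7, 3.0]
gripper_width: 0.0251
finger_force: 43.4
time_s: 11.3
position: [0.5853, -0.1185, 0.1895]
tool_rot: [0.0, 1.0, 0.0, 0.0]
contact_force: [-1.3, 2.2, 1.8]
gripper_width: 0.0247
finger_force: 43.1
R [76. 82. 77. 75. 75. 74. 55. 47. 47. 47. 47. 47.] B [83. 89. 84. 82. 81. 80. 45. 20. 18. 19. 18. 19.]
cols r264-266 B [[34.0, 37.0, 39.0, 46.0, 46.0, 47.0, 49.0, 45.0, 47.0, 46.0, 49.0, 53.0], [17.0, 15.0, 20.0, 20.0, 21.0, 16.0, 19.0, 19.0, 21.0, 21.0, 23.0, 24.0], [17.0, 17.0, 20.0, 16.0, 18.0, 18.0, 16.0, 21.0, 19.0, 20.0, 18.0, 20.0]]
```

```bash
python3 -m inch '[{"tx":-0.0086,"ty":0.0094,"tz":0,"spin":0,"fingers":255},{"tx":-0.0074,"ty":0.0103,"tz":0,"spin":0,"fingers":255},{"tx":-0.0062,"ty":0.0111,"tz":0,"spin":0,"fingers":255},{"tx":-0.0049,"ty":0.0117,"tz":0,"spin":0,"fingers":255},{"tx":-0.0035,"ty":0.0122,"tz":0,"spin":0,"fingers":255},{"tx":-0.0021,"ty":0.0125,"tz":0,"spin":0,"fingers":255},{"tx":-0.0006,"ty":0.0127,"tz":0,"spin":0,"fingers":255},{"tx":0.0008,"ty":0.0127,"tz":0,"spin":0,"fingers":255},{"tx":0.0023,"ty":0.0125,"tz":0,"spin":0,"fingers":255},{"tx":0.0037,"ty":0.0121,"tz":0,"spin":0,"fingers":255},{"tx":0.0051,"ty":0.0116,"tz":0,"spin":0,"fingers":255},{"tx":0,"ty":0,"tz":0,"spin":0,"fingers":255}]' | grep -E 'time|pos|contact'
python3 - <<'E'
from h import *
cv2.imwrite("pics/wh_b.png",cam("wrist")["frame"])
a=cv2.imread("pics/wh_a.png")[0:170,90:260];b=cv2.imread("pics/wh_b.png")[0:170,90:260]
cv2.imwrite("pics/wh.png",cv2.resize(np.hstack([a,b]),None,fx=2.3,fy=2.3,interpolation=2))
E
python3 -m inch '[{"tx":-0.0051,"ty":-0.0116,"tz":0,"spin":0,"fingers":255},{"tx":-0.0037,"ty":-0.0121,"tz":0,"spin":0,"fingers":255},{"tx":-0.0023,"ty":-0.0125,"tz":0,"spin":0,"fingers":255}]'|grep contact;python3 -m inch '[{"tx":-0.0008,"ty":-0.0127,"tz":0,"spin":0,"fingers":255},{"tx":0.0006,"ty":-0.0127,"tz":0,"spin":0,"fingers":255}]'|grep contact;python3 -m inch '[{"tx":0.0021,"ty":-0.0125,"tz":0,"spin":0,"fingers":255},{"tx":0.0035,"ty":-0.0122,"tz":0,"spin":0,"fingers":255}]'|grep contact;python3 -m inch '[{"tx":0.0049,"ty":-0.0117,"tz":0,"spin":0,"fingers":255},{"tx":0.0062,"ty":-0.0111,"tz":0,"spin":0,"fingers":255}]'|grep contact;python3 -m inch '[{"tx":0.0074,"ty":-0.0103,"tz":0,"spin":0,"fingers":255},{"tx":0.0086,"ty":-0.0094,"tz":0,"spin":0,"fingers":255},{"tx":0,"ty":0,"tz":0,"spin":0,"fingers":255}]'
python3 prof.py
```

```text
time_s: 12.95
position: [0.6083, 0.0094, 0.1896]
contact_force: [9.1, -8.2, -0.5]
contact_force: [9.7, 13.4, 4.0]
contact_force: [7.0, 9.6, 3.6]
contact_force: [12.8, 4.8, 1.5]
contact_force: [5.3, 8.6, 3.8]
time_s: 14.5
position: [0.5854, -0.1177, 0.1895]
tool_rot: [0.0, 1.0, 0.001, 0.0]
contact_force: [0.2, 3.8, 2.3]
gripper_width: 0.0249
finger_force: 44.1
R [76. 82. 77. 75. 75. 74. 55. 47. 47. 47. 47. 47.] B [83. 89. 84. 82. 82. 80. 45. 20. 19. 18. 18. 19.]
cols r264-266 B [[37.0, 34.0, 38.0, 46.0, 45.0, 47.0, 48.0, 45.0, 47.0, 47.0, 49.0, 51.0], [17.0, 17.0, 20.0, 17.0, 19.0, 19.0, 19.0, 21.0, 21.0, 22.0, 21.0, 23.0], [16.0, 16.0, 17.0, 18.0, 20.0, 20.0, 20.0, 19.0, 19.0, 21.0, 18.0, 20.0]]
```

View pics/wh.png

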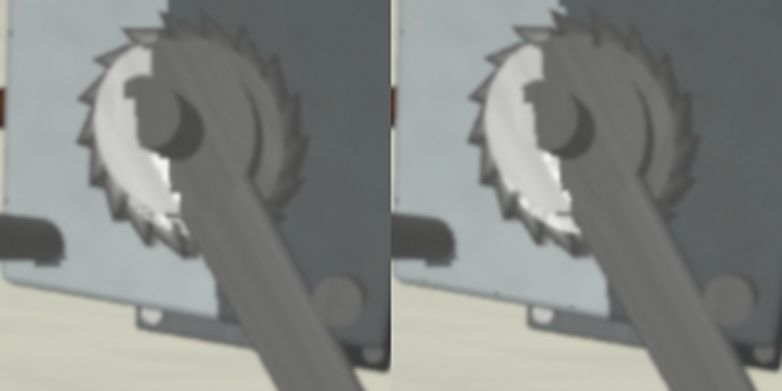

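The wheel teeth come back to the same place after each swing, so each full swing gains three teeth (1.05 rad). The nut is now at 4.2 to 5.7. One more swing of 0.9 rad (about two teeth net) brings it to 4.9–6.45: more than a full swing past touch and still inside the pad's travel.

```bash
python3 -m inch '[{"tx":-0.0086,"ty":0.0094,"tz":0,"spin":0,"fingers":255},{"tx":-0.0074,"ty":0.0103,"tz":0,"spin":0,"fingers":255},{"tx":-0.0062,"ty":0.0111,"tz":0,"spin":0,"fingers":255},{"tx":-0.0049,"ty":0.0117,"tz":0,"spin":0,"fingers":255},{"tx":-0.0035,"ty":0.0122,"tz":0,"spin":0,"fingers":255},{"tx":-0.0021,"ty":0.0125,"tz":0,"spin":0,"fingers":255},{"tx":-0.0006,"ty":0.0127,"tz":0,"spin":0,"fingers":255},{"tx":0.0008,"ty":0.0127,"tz":0,"spin":0,"fingers":255},{"tx":0.0023,"ty":0.0125,"tz":0,"spin":0,"fingers":255},{"tx":0.0037,"ty":0.0121,"tz":0,"spin":0,"fingers":255},{"tx":0.0051,"ty":0.0116,"tz":0,"spin":0,"fingers":255},{"tx":0,"ty":0,"tz":0,"spin":0,"fingers":255}]' | grep -E 'time|pos|contact'
python3 -m inch '[{"tx":-0.0051,"ty":-0.0116,"tz":0,"spin":0,"fingers":255},{"tx":-0.0037,"ty":-0.0121,"tz":0,"spin":0,"fingers":255},{"tx":-0.0023,"ty":-0.0125,"tz":0,"spin":0,"fingers":255},{"tx":-0.0008,"ty":-0.0127,"tz":0,"spin":0,"fingers":255},{"tx":0.0006,"ty":-0.0127,"tz":0,"spin":0,"fingers":255},{"tx":0.0021,"ty":-0.0125,"tz":0,"spin":0,"fingers":255},{"tx":0.0035,"ty":-0.0122,"tz":0,"spin":0,"fingers":255},{"tx":0.0049,"ty":-0.0117,"tz":0,"spin":0,"fingers":255},{"tx":0,"ty":0,"tz":0,"spin":0,"fingers":255}]'| grep -E 'time|pos|contact'
python3 -m inch '[{"tx":-0.0049,"ty":0.0117,"tz":0,"spin":0,"fingers":255},{"tx":-0.0035,"ty":0.0122,"tz":0,"spin":0,"fingers":255},{"tx":-0.0021,"ty":0.0125,"tz":0,"spin":0,"fingers":255},{"tx":-0.0006,"ty":0.0127,"tz":0,"spin":0,"fingers":255},{"tx":0.0008,"ty":0.0127,"tz":0,"spin":0,"fingers":255},{"tx":0.0023,"ty":0.0125,"tz":0,"spin":0,"fingers":255},{"tx":0.0037,"ty":0.0121,"tz":0,"spin":0,"fingers":255},{"tx":0.0051,"ty":0.0116,"tz":0,"spin":0,"fingers":255},{"tx":0.0015,"ty":0.003,"tz":0,"spin":0,"fingers":255},{"tx":0,"ty":0,"tz":0,"spin":0,"fingers":255}]'
```

```text
time_s: 16.15
position: [0.608, 0.0095, 0.1895]
contact_force: [4.1, -9.2, 1.3]
time_s: 17.27
position: [0.6085, -0.0885, 0.1894]
contact_force: [5.0, -4.7, 1.8]
time_s: 18.52
position: [0.6082, 0.0096, 0.1894]
tool_rot: [0.001, 1.0, -0.004, 0.003]
contact_force: [16.1, -23.8, -1.3]
gripper_width: 0.025
finger_force: 45.2
```

The force rise with no motion shows the lever is on its left stop. I'll relax the push, open the fingers and lift away.

```bash
python3 -m inch '[{"tx":-0.0015,"ty":-0.003,"tz":0,"spin":0,"fingers":255},{"tx":0,"ty":0,"tz":0,"spin":0,"fingers":150},{"tx":0,"ty":0,"tz":0,"spin":0,"fingers":60},{"tx":0,"ty":0,"tz":0,"spin":0,"fingers":0},{"tx":0,"ty":0,"tz":0,"spin":0,"fingers":0},{"tx":0,"ty":0,"tz":0,"spin":0,"fingers":0},{"tx":0,"ty":0,"tz":-0.02,"spin":0,"fingers":0},{"tx":0,"ty":0,"tz":-0.04,"spin":0,"fingers":0},{"tx":0,"ty":0,"tz":-0.04,"spin":0,"fingers":0},{"tx":0,"ty":0,"tz":0,"spin":0,"fingers":0}]'
python3 - <<'E'
from h import *
W=cam("wrist"); S=cam("side")
S0=cv2.imread("pics/side0.png"); d=cv2.absdiff(S0,S["frame"])[262:302,270:305].max(2); print("log diff",d.mean(),d.max())
im=np.zeros((384,800,3),np.uint8); im[:,:512]=W["frame"]; im[:264,512:]=cv2.resize(S["frame"][195:305,240:360],(288,264)); cv2.imwrite("pics/end.png",im)
E
```

```text
time_s: 19.77
position: [0.6074, 0.0106, 0.2928]
tool_rot: [-0.0, 1.0, 0.0, 0.003]
contact_force: [-0.7, 0.2, 0.2]
gripper_width: 0.0852
finger_force: 0.0
log diff 4.300714285714286 11
```

View pics/end.png

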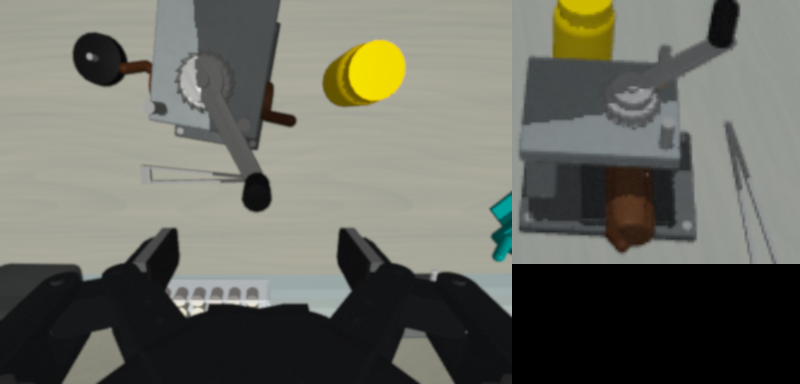

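The final view shows the lever at the left post with its knob at (257,190), the gripper clear, and the replica and the other objects where they were. Handing in.

```bash
python3 -c "
from rig import manip
print(manip.job_done())"
```

```text
the job is handed in; nothing more can be done
None
```

I handed the job in at about 20 s with the lever resting at its left stop, the gripper clear, and no visible shift of the replica or the other objects. The pad was hidden from the cameras, so I inferred the clamp from the swing count (nut about 4.9–6.45, firm from about 4.0), and the last swing was a 0.9 rad part-swing to stay within the pad's travel.

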